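# Find the concealed catch of the desk's charging box and switch on its power strip

### The job

Switch on the power strip inside the wooden charging box on the desk. Feel along the inlay in the box's top with a fingertip for the flush push plate of its concealed catch, press it so that the lid springs open, then press the strip's rocker switch over to on. Pick nothing up, leave everything lying on and around the box where it is, and finish with the lid standing open and the hand clear.

Things in the scene. Friction and masses are not known exactly. Their poses are not given: they have to be found in the camera images.
- charge_box: Brown wooden charging box screwed to the desk, 220 (its x) by 340 (its y) by 100 mm high; origin at the centre of its underside on the desk top, z up. Near part (x = -110 to -25 mm): fixed flat top with an inlaid strip. Far part (x = -24 to +96 mm): lid over an opening of 120 by 324 mm; inside, the power strip.
- inlay_mid (a point): Middle of the inlay, 99.5 mm above the desk, axes as the box; inlay 60 (x) by 156 mm (y). Flush in it, of the same wood, is the catch's push plate, 38 (x) by 50 mm (y) with a 1.5 mm gap all round. Its centre is on the line along y through this point, up to 45 mm either way, different every time: feel for it (wood does not give, the plate does) or see it.
- catch (a joint): How far the push plate is pressed down, m: 0 flush, 0.006 bottomed. Spring: 2 N to start, 5 N at the bottom. At about 0.004 the bolt lets the lid go; the plate springs back when let go.
- lid (a joint): Lid angle, rad: 0 shut (flush with the fixed top), 1.8 fully open. Flat lid 120 by 322 by 8 mm, no handle, hinged on its far edge (box x = +98 mm, 96 mm up). Once let go, a damped spring swings it open by itself in about 1.5 s, its near edge sweeping up and away from the fixed top; it then stands about 215 mm above the desk, just beyond upright.
- power_strip: White power strip fixed in the box, 66 (its x) by 230 (its y) by 38 mm high; origin at the centre of its underside, 8 mm above the desk, axes nearly those of the box. A charger block 50 by 50 by 40 mm stands on it at y = -70 mm, an empty socket is at y = 2 mm, the rocker switch at y = +76 mm.
- rocker_on (a point): On top of the rocker's raised half (the half to press), 8 mm from the pivot towards the strip's +y end. Black rocker 22 (strip's x) by 30 mm (strip's y), pivot in its middle. Off: this point is about 53 mm above the desk, the raised end (15 mm from the pivot) 55 mm. On: the pressed end is 49 mm up, still 3 mm proud of the strip.
- rocker (a joint): Rocker switch angle in rad: 0 off (the half towards the strip's +y end raised), 0.4 on (that half down). It snaps over once pushed past 0.2; about 3 N on the raised half does it.
- eraser: Grey plastic eraser 43 x 18 x 12 mm, loose on one end of the box's fixed top; origin at its underside. Leave alone.
- phone_grip: Orange silicone phone grip, a spool 40 mm across and 22 mm high, loose on the other end of the box's fixed top; origin at its underside. Leave alone.
- pencil_cup: Steel pencil cup with three pencils, 76 mm across, 100 mm high (pencils to 180 mm), loose on the desk beside the box; origin at its underside. Leave alone.
- saucer: White ceramic saucer 136 mm across, 18 mm high, loose on the desk beside the box; origin at its underside. Leave alone.
- screw_tin: White plastic tin with a grey screw cap, 64 mm across, 62 mm high, loose on the desk beside the box; origin at its underside. Leave alone.
- phone: Black telephone 150 x 72 x 8 mm, loose, lying on the desk beside the box; origin at its underside. Leave alone.

How it is judged:
On the way, in this order (a step that is already met when the one before it is completed fails the run):
1. the push plate of the concealed catch is pressed in (value of joint catch above 0.0025 m), for 0.03 s.
2. the lid has sprung open (value of joint lid above 1.3 rad), for 0.2 s.
3. the rocker switch is pressed over to on (value of joint rocker above 0.33 rad), for 0.2 s.
At the end, for the whole second after the job is handed in: The rocker switch is on (beyond 0.33 of its 0.4 rad), the lid stands open (beyond 1.4 rad), the push plate has sprung back (under 1.5 mm), and each of the six loose things is within 30 mm of where it was (value of joint rocker above 0.33 rad and value of joint lid above 1.4 rad and value of joint catch below 0.0015 m and distance of each of eraser, phone_grip, pencil_cup, saucer, screw_tin, phone from where it was at the start of the episode below 0.03 m); the robot touches nothing.
It fails at once if a loose thing on or beside the box was lifted, carried or knocked more than 30 mm from its place (distance of any of eraser, phone_grip, pencil_cup, saucer, screw_tin, phone from where it was at the start of the episode above 0.03 m).
It also fails if it takes over 54 s, if anything falls off the work surface, if the arm or the gripper's body presses on something with over 40 N, if the wrist force passes 120 N, or if a joint passes its speed limit or range.

### The arm

A 6-joint arm with a two-finger parallel gripper is mounted at the origin on the work surface. World frame = base frame: x ahead of the robot, y to its left, z up, the work surface at z = 0. Lengths are in m, angles in rad, forces in N, time in s.
With the tool pointing down it reaches from about 0.35 to 0.875 m from the base axis. Payload 15.5 kg.
Tool frame: the origin (TCP) lies between the finger pads; the fingertips stand 17 mm ahead of it and the grasp point (between the pads) lies 2 mm behind it (arm.tip_reach is the distance from the TCP to the fingertips, in m); z points along the fingers, y is the line along which they close (so a half turn about z gives the same grasp; the last joint's range is limited). The gripper opens to 85 mm and grips with 20 to 120 N. Pads are 22 mm wide; open, the fingers measure 114 mm over their backs; the gripper's body (76 mm by 85 mm) begins 54 mm behind the grasp point. The pads swing forward as they close: fully open they stand 13 mm farther back than shut.
Start: joints at [1.149, 0.494, 1.345, -0, 1.302, -0.096], TCP at [0.2, 0.592, 0.248] pointing down, gripper open.
Joint ranges: [-2.91, 2.91], [-0.82, 2.16], [0.22, 2.67], [-1.22, 4.37], [0.12, 2.79], [-3.08, 3.08]. Speed limits (rad/s): [1.89, 1.89, 2.57, 3.01, 3.01, 3.01].

### API

Orientations are given as a unit quaternion [x, y, z, w].
In Python, from workcell import readout, cams, arm gives the robot as it stands.
- The arm moves only by the tool apply_moves, never from a script. Its argument "motion" is a list of rows, each a list of 7 numbers: the turn, a rotation vector about the tool's x, y, z normalised to -1 to 1, where 1 is 90 degrees, then the shift along the tool's x, y, z normalised to -1 to 1, where 1 is 120 mm, then the closure, from -1 (fully open) to 1 (shut). In form: [[rx, ry, rz, dx, dy, dz, hand], ...]. A call has 1 to 10 rows; each row is the pose to reach, as a shift and turn from the pose commanded when the call began, along the tool's axes at that moment; what a row does not reach only later rows make up. A row lasts 1/12 s, in which the tool goes at most 41.7 mm and 7.16 degrees, less where a joint would pass 70% of its speed; a pose out of reach is approached as far as the arm can. A call with a number of a shift or a turn outside -1 to 1 is refused whole. A call with a gripper value outside its range is refused whole. The fingers move at their own pace and stop on an object; "squeeze" is the grip in N (left out, the last holds). Time passes only in rows, so rows that repeat a pose let the fingers close. It gives the time, the measured TCP pose, the force, the opening and the grip force at its end, in the units of the state.
- readout.sense(): the state, without advancing time (a new reading comes with each control period).
- cams.camera(name): name is "scene" or "top"; returns the picture (480x640x3 uint8, red, green, blue); there is no depth.
- cams.camera_params(name): a dict with "fovy" (degrees; the focal length in pixels is half the picture's height over the tangent of half this angle, whatever the lens; pixels are square), "cx", "cy" (the principal point, pixels), "R" (3x3) and "t" (3): a world point X has camera coordinates R X + t. Camera axes: x right, y down, z forward; pixel columns grow to the right and rows downward; lengths in m; the calibration is good to about 2 mm. A picture is of the moment at which its call begins. camera_params takes no time and is no camera call.
- arm.close_job(): hands the job in; it is judged then, once.
The state is a dict: "time_s": time; "joints": joint angles; "dq": joint speeds; "joint_efforts": joint torques, N m; "position": TCP position; "eef_rot": TCP orientation; "ft_force": force on the tool from outside, world axes, zero at the start; "wrist_torque": the same for the moment, N m; "gripper_width": finger opening in m; "grip_force": force on a finger pad.
Only numpy, scipy, OpenCV 4.12 (cv2) and the standard library are available. Lean on these libraries where they do the work, as an engineer would, in place of code of your own. Each camera call takes 0.05 s, during which the arm holds its last target. There are 200 camera calls.

## Working session

There is one attempt and no reset: what is moved stays moved. The work goes in short steps, Python scripts to look and compute and a tool call to move; the robot and the scene stay as the last step left them, time stands still between calls to the robot, and variables do not carry over. Pictures are saved under pics/ and viewed, at most 10 in all, crops included, and the job is handed in when it is done.

Besides the shell and the picture viewer there is one more tool, called after ">>>" by a JSON object that holds its "name" and its "arguments". apply_moves: Moves the arm, as the interface text tells. Its arguments: {"type":"object","properties":{"motion":{"type":"array","items":{"type":"array","items":{"type":"number","minimum":-1,"maximum":1}}},"squeeze":{"type":"number"}},"required":["motion"]}

```bash
mkdir -p pics; python3 - <<'E'
from workcell import readout,cams,arm
import cv2
for n in("scene","top"):
    cv2.imwrite(f"pics/{n}0.png",cams.camera(n)[:,:,::-1]); print(cams.camera_params(n))
print(readout.sense(),arm.tip_reach)
E
```

```text
{'fovy': 45.475260632281994, 'cx': 316.7160898719937, 'cy': 234.42842690800666, 'R': array([[-0.36507739,  0.93097043,  0.00354242],
       [ 0.6403557 ,  0.25387199, -0.72490937],
       [-0.67576851, -0.26237962, -0.68883515]]), 't': array([ 0.18094168, -0.29711418,  1.65666978])}
{'fovy': 49.52718899876136, 'cx': 317.1535116362762, 'cy': 235.61549208563216, 'R': array([[-0.00474366, -0.99992087,  0.01165136],
       [-0.98817469,  0.00290158, -0.15330483],
       [ 0.15325889, -0.0122408 , -0.98811025]]), 't': array([0.01018743, 0.55611173, 0.9880208 ])}
{'time_s': 0.1, 'joints': array([ 1.14950358e+00,  4.94096726e-01,  1.34606068e+00,  4.58385569e-06,
        1.30254526e+00, -9.55123107e-02]), 'dq': array([ 0.00164227,  0.00066705, -0.0016043 ,  0.00063137, -0.00043741,
        0.00058153]), 'joint_efforts': array([ 1.21881505e-03, -8.83591032e+01, -3.84562182e+01, -1.17588388e-04,
        4.99203888e-03, -8.37845027e-05]), 'position': array([0.19990361, 0.59183585, 0.24777789]), 'eef_rot': array([ 1.62171413e-01,  9.86762446e-01, -5.36012592e-04, -1.43959925e-04]), 'ft_force': array([-0.5640586 , -0.59955448,  0.90893641]), 'wrist_torque': array([-0.02114241, -0.00444103,  0.02596051]), 'grip_force': 0.0, 'gripper_width': 0.08513118569645234} 0.017
```

View pics/scene0.png

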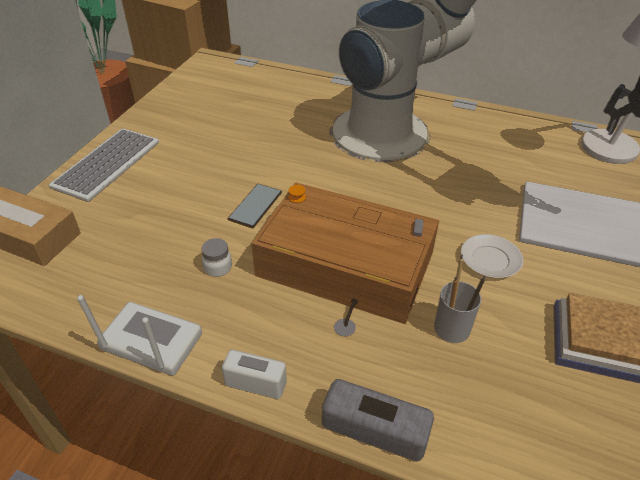

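View pics/top0.png

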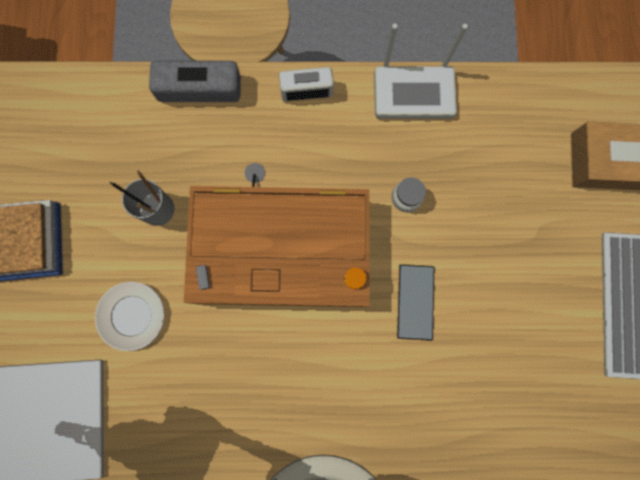

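The scene view shows the box, with the plate outline at about (368,215). In the top view the outline is at about (265,280), and the box top corners are about (190,188), (369,189), (370,305) and (186,303). Next I'll zoom in and cast rays.

```bash
cat > h.py <<'E'
import numpy as np,cv2
from workcell import readout,cams,arm
def ray(n,u,v,z):
    p=cams.camera_params(n);f=240/np.tan(np.radians(p["fovy"]/2))
    d=p["R"].T@np.array([(u-p["cx"])/f,(v-p["cy"])/f,1]);c=-p["R"].T@p["t"]
    return c+d*(z-c[2])/d[2]
def proj(n,X):
    p=cams.camera_params(n);f=240/np.tan(np.radians(p["fovy"]/2))
    c=p["R"]@np.array(X)+p["t"];return np.array([f*c[0]/c[2]+p["cx"],f*c[1]/c[2]+p["cy"]])
E
python3 - <<'E'
from h import *
for n,P in dict(top=[(190,188),(369,189),(370,305),(186,303),(265,280),(203,277),(356,278)],scene=[(368,215),(437,235),(282,190)]).items():
    for u,v in P: print(n,u,v,ray(n,u,v,.1).round(4))
a=cv2.imread("pics/top0.png")[175:315,175:385]
cv2.imwrite("pics/top0c.png",cv2.resize(a,None,fx=3.8,fy=3.8,interpolation=cv2.INTER_CUBIC))
E
```

```text
top 190 188 [0.6391 0.2489 0.1   ]
top 369 189 [ 0.6366 -0.0901  0.1   ]
top 370 305 [ 0.4182 -0.0876  0.1   ]
top 186 303 [0.4233 0.2491 0.1   ]
top 265 280 [0.4648 0.1053 0.1   ]
top 203 277 [0.4707 0.2195 0.1   ]
top 356 278 [ 0.4678 -0.0627  0.1   ]
scene 368 215 [0.4683 0.1085 0.1   ]
scene 437 235 [0.4752 0.2619 0.1   ]
scene 282 190 [ 0.4588 -0.0997  0.1   ]
```

View pics/top0c.png

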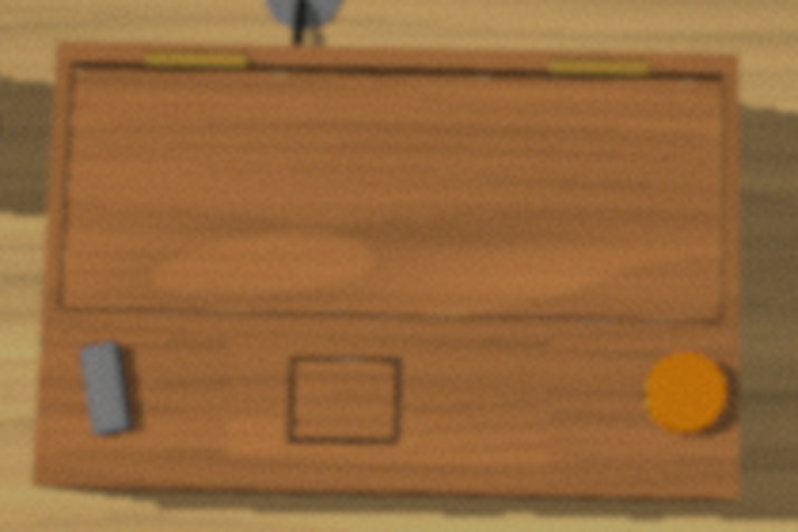

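The zoomed view shows the plate outline centred at crop (344,399), which is top pixel (265.5,280). It measures about 54x41 mm, matching the plate plus its gap. That puts it at about (0.465, 0.105), and the scene ray agrees. The first move goes towards it high up and closes the gripper.

>>> {"name": "apply_moves", "arguments": {"motion": [[0,0,-0.2075,-1,-0.93,0,1],[0,0,-0.2075,-1,-0.93,0,1],[0,0,-0.2075,-1,-0.93,0,1],[0,0,-0.2075,-1,-0.93,0,1],[0,0,-0.2075,-1,-0.93,0,1],[0,0,-0.2075,-1,-0.93,0,1]], "squeeze": 30}}

```text
time_s: 0.6
position: [0.2789, 0.4464, 0.2484]
eef_rot: [0.002, 1.0, -0.0, -0.0]
ft_force: [-1.1, 0.4, 0.7]
gripper_width: 0.0124
grip_force: 0.0
```

>>> {"name": "apply_moves", "arguments": {"motion": [[0,0,0,-0.5,-0.95,0,1],[0,0,0,-0.5,-0.95,0,1],[0,0,0,-0.5,-0.95,0,1],[0,0,0,-0.5,-0.95,0,1],[0,0,0,-0.5,-0.95,0,1]]}}

```text
time_s: 1.02
position: [0.3388, 0.3332, 0.2483]
eef_rot: [0.001, 1.0, 0.0, -0.0]
ft_force: [-0.3, 0.0, -0.1]
gripper_width: -0.0001
grip_force: 0.0
```

>>> {"name": "apply_moves", "arguments": {"motion": [[0,0,0,-0.5,-0.95,0,1],[0,0,0,-0.5,-0.95,0,1],[0,0,0,-0.5,-0.95,0,1],[0,0,0,-0.5,-0.95,0,1],[0,0,0,-0.5,-0.95,0,1]]}}

```text
time_s: 1.43
position: [0.399, 0.2199, 0.2482]
eef_rot: [0.001, 1.0, 0.0, 0.0]
ft_force: [-0.5, 0.7, -0.6]
gripper_width: -0.0002
grip_force: 0.0
```

```bash
python3 - <<'E'
from h import *
from scipy.spatial.transform import Rotation as Ro
s=readout.sense();print(s["time_s"],s["position"],s["gripper_width"],s["ft_force"]);print(Ro.from_quat(s["eef_rot"]).as_matrix().round(3))
C=[ray("top",175+u/3.8,175+v/3.8,.1)[:2] for u,v in[(58,43),(738,57),(740,497),(35,485)]]
print(np.round(C,4),np.mean(C,0))
print(ray("top",175+344/3.8,175+399/3.8,.1))
E
```

```text
1.4333 [0.39897018 0.21988979 0.2482401 ] -0.0001724685310919587 [-0.47073704  0.69891733 -0.60161518]
[[-1.     0.002  0.   ]
 [ 0.002  1.     0.   ]
 [-0.     0.    -1.   ]]
[[ 0.6424  0.2485]
 [ 0.6346 -0.0905]
 [ 0.4168 -0.0871]
 [ 0.424   0.2524]] [0.52944699 0.0808281 ]
[0.46475423 0.10433414 0.1       ]
```

>>> {"name": "apply_moves", "arguments": {"motion": [[0,0,0,-0.56,-0.96,0,1],[0,0,0,-0.56,-0.96,0,1],[0,0,0,-0.56,-0.96,0,1],[0,0,0,-0.56,-0.96,0,1],[0,0,0,-0.56,-0.96,0,1],[0,0,0,-0.56,-0.96,0.8,1],[0,0,0,-0.56,-0.96,0.8,1],[0,0,0,-0.56,-0.96,0.8,1],[0,0,0,-0.56,-0.96,0.8,1]]}}

```text
time_s: 2.18
position: [0.4629, 0.107, 0.1493]
eef_rot: [-0.001, 1.0, -0.0, -0.003]
ft_force: [-1.3, -0.0, 0.3]
gripper_width: 0.0
grip_force: 0.0
```

>>> {"name": "apply_moves", "arguments": {"motion": [[0,0,0,0,0,0.1,1],[0,0,0,0,0,0.15,1],[0,0,0,0,0,0.2,1],[0,0,0,0,0,0.22,1],[0,0,0,0,0,0.22,1]]}}

```text
time_s: 2.6
position: [0.4653, 0.1053, 0.126]
eef_rot: [-0.0, 1.0, 0.0, 0.0]
ft_force: [-1.0, -0.2, -0.9]
gripper_width: -0.0001
grip_force: 0.0
```

>>> {"name": "apply_moves", "arguments": {"motion": [[0,0,0,0,0,0.04,1],[0,0,0,0,0,0.06,1],[0,0,0,0,0,0.08,1],[0,0,0,0,0,0.09,1],[0,0,0,0,0,0.09,1]]}}

```text
time_s: 3.02
position: [0.4654, 0.1048, 0.115]
eef_rot: [0.0, 1.0, 0.0, 0.0]
ft_force: [0.1, 0.7, 1.4]
gripper_width: 0.0003
grip_force: 0.9
```

>>> {"name": "apply_moves", "arguments": {"motion": [[0,0,0,0,0,0.008,1],[0,0,0,0,0,0.016,1],[0,0,0,0,0,0.016,1]]}}

```text
time_s: 3.27
position: [0.4654, 0.1048, 0.1131]
eef_rot: [-0.0, 1.0, 0.0, 0.0]
ft_force: [1.0, 0.5, 1.2]
gripper_width: 0.0001
grip_force: 0.6
```

>>> {"name": "apply_moves", "arguments": {"motion": [[0,0,0,0,0,0.008,1],[0,0,0,0,0,0.016,1],[0,0,0,0,0,0.016,1]]}}

```text
time_s: 3.52
position: [0.4654, 0.1048, 0.1112]
eef_rot: [-0.0, 1.0, -0.0, 0.0]
ft_force: [0.0, -0.3, 5.3]
gripper_width: -0.0002
grip_force: 2.2
```

```bash
python3 - <<'E'
from h import *
cv2.imwrite("pics/top1.png",cams.camera("top")[:,:,::-1]); print(readout.sense()["ft_force"])
E
```

```text
[0.290173   0.36413775 4.99512988]
```

View pics/top1.png

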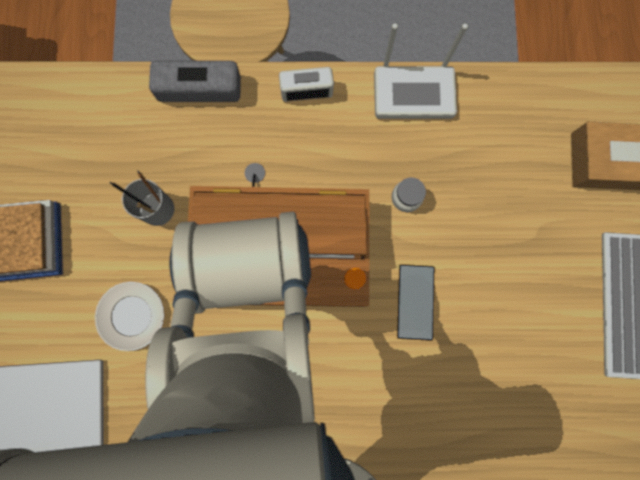

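The lid has let go: a gap shows along (330,258). I'll lift and back away towards the robot.

>>> {"name": "apply_moves", "arguments": {"motion": [[0,0,0,0,0,-0.25,1],[0,0,0,0.3,0,-0.5,1],[0,0,0,0.5,0,-0.8,1],[0,0,0,0.5,0,-1,1],[0,0,0,0.5,0,-1,1],[0,0,0,0.5,0,-1,1]]}}

```text
time_s: 4.07
position: [0.4057, 0.1049, 0.2325]
eef_rot: [-0.0, 1.0, 0.0, 0.002]
ft_force: [0.1, -0.8, -0.4]
gripper_width: 0.0001
grip_force: 0.0
```

>>> {"name": "apply_moves", "arguments": {"motion": [[0,0,0,0,0.5,0,1],[0,0,0,0,1,0,1],[0,0,0,0,1,0,1],[0,0,0,0,1,0,1],[0,0,0,0,1,0,1],[0,0,0,0,1,0,1],[0,0,0,0,1,0,1],[0,0,0,0,1,0,1],[0,0,0,0,1,0,1],[0,0,0,0,1,0,1]]}}

```text
time_s: 4.9
position: [0.4054, 0.2242, 0.2312]
eef_rot: [0.001, 1.0, -0.0, 0.0]
ft_force: [0.2, -0.7, -0.5]
gripper_width: 0.0
grip_force: 0.0
```

>>> {"name": "apply_moves", "arguments": {"motion": [[0,0,0,0,0.9,0,1],[0,0,0,0,0.9,0,1],[0,0,0,0,0.9,0,1],[0,0,0,0,0.9,0,1],[0,0,0,0,0.9,0,1],[0,0,0,0,0.9,0,1],[0,0,0,0,0.9,0,1],[0,0,0,0,0.9,0,1],[0,0,0,0,0.9,0,1],[0,0,0,0,0.9,0,1]]}}

```text
time_s: 5.73
position: [0.4054, 0.3323, 0.2314]
eef_rot: [0.0, 1.0, 0.0, 0.0]
ft_force: [-0.8, 0.5, -0.5]
gripper_width: -0.0002
grip_force: 0.0
```

```bash
python3 - <<'E'
from h import *
cv2.imwrite("pics/top2.png",cams.camera("top")[:,:,::-1])
cv2.imwrite("pics/scene2.png",cams.camera("scene")[:,:,::-1])
a=cv2.imread("pics/top2.png")[130:320,165:405]
b=cv2.imread("pics/scene2.png")[130:320,230:470]
cv2.imwrite("pics/c2.png",np.vstack([cv2.resize(i,(378,299),interpolation=cv2.INTER_CUBIC) for i in (a,b)]) if 0 else np.hstack([cv2.resize(i,(400,317),interpolation=cv2.INTER_CUBIC) for i in (a,b)]))
E
```

```text
(no output)
```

View pics/c2.png

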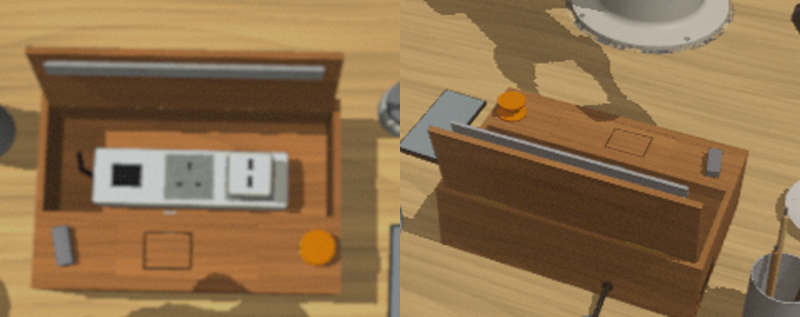

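The lid stands open, with a bar on its inner face. The strip spans crop x 93–288, and the black rocker is at crop (127,174), about top pixel (241,234.5). I'll measure it with a dark mask.

```bash
python3 - <<'E'
from h import *
a=cv2.imread("pics/top2.png"); g=a.max(2)
m=np.zeros_like(g);m[222:250,228:256]=(g[222:250,228:256]<70)*255
c=max(cv2.findContours(m,0,2)[0],key=cv2.contourArea);r=cv2.minAreaRect(c);print(r)
P=ray("top",*r[0],.0495);print(P)
for q in cv2.boxPoints(r):print(ray("top",*q,.0495).round(4))
# strip white mask ends
w=np.zeros_like(g);w[215:260,215:285]=((a.min(2)>140)[215:260,215:285])*255
c=max(cv2.findContours(w,0,2)[0],key=cv2.contourArea);r=cv2.minAreaRect(c);print(r)
for q in cv2.boxPoints(r):print(ray("top",*q,.046).round(4))
E
```

```text
((240.5, 234.5), (11.0, 15.0), 90.0)
[0.55777234 0.15880033 0.0495    ]
[0.5688 0.1737 0.0495]
[0.5687 0.1443 0.0495]
[0.5468 0.1439 0.0495]
[0.5469 0.1733 0.0495]
((252.64222717285156, 235.2418670654297), (63.46088790893555, 32.355281829833984), 1.3019527196884155)
[0.5263 0.1978 0.046 ]
[0.5908 0.1979 0.046 ]
[0.5876 0.0722 0.046 ]
[0.523  0.0734 0.046 ]
```

The rocker centre is at (0.558, 0.159, 0.0495). It measures 22x29 mm and sits 39 mm from the strip's +y end, both as specified. A flat 29 mm tip must not bear on the pivot, so I'll aim its centre about 20 mm from the pivot, at y ≈ 0.179.

>>> {"name": "apply_moves", "arguments": {"motion": [[0,0,0,0,-0.3,-0.1,1],[0,0,0,0,-0.6,-0.15,1],[0,0,0,0,-1,-0.15,1],[0,0,0,0,-1,-0.15,1],[0,0,0,0,-1,-0.15,1],[0,0,0,0,-1,-0.15,1]]}}

```text
time_s: 6.33
position: [0.4054, 0.2127, 0.2494]
eef_rot: [0.001, 1.0, 0.0, 0.0]
ft_force: [-1.0, 1.0, 1.1]
gripper_width: 0.0003
grip_force: 0.0
```

>>> {"name": "apply_moves", "arguments": {"motion": [[0,0,0,-0.3,-0.28,0,1],[0,0,0,-0.6,-0.28,0,1],[0,0,0,-1,-0.28,0,1],[0,0,0,-1,-0.28,0,1],[0,0,0,-1,-0.28,0,1],[0,0,0,-1,-0.28,0,1]]}}

```text
time_s: 6.83
position: [0.525, 0.1802, 0.2485]
eef_rot: [-0.0, 1.0, -0.0, -0.001]
ft_force: [-0.9, 0.8, -0.6]
gripper_width: -0.0005
grip_force: 0.0
```

>>> {"name": "apply_moves", "arguments": {"motion": [[0,0,0,-0.27,0,0,1],[0,0,0,-0.27,0,0,1],[0,0,0,-0.27,0,0.2,1],[0,0,0,-0.27,0,0.4,1],[0,0,0,-0.27,0,0.6,1],[0,0,0,-0.27,0,0.8,1],[0,0,0,-0.27,0,0.8,1],[0,0,0,-0.27,0,0.8,1]]}}

```text
time_s: 7.5
position: [0.5563, 0.1798, 0.153]
eef_rot: [-0.001, 1.0, -0.0, -0.001]
ft_force: [-0.7, 0.8, -0.4]
gripper_width: -0.0002
grip_force: 0.0
```

```bash
python3 - <<'E'
from h import *
cv2.imwrite("pics/scene3.png",cams.camera("scene")[:,:,::-1]); print(readout.sense()["position"])
a=cv2.imread("pics/scene3.png")[100:320,230:470]
cv2.imwrite("pics/c3.png",cv2.resize(a,None,fx=2.5,fy=2.5,interpolation=cv2.INTER_CUBIC))
E
```

```text
[0.55733203 0.17984153 0.1541771 ]
```

View pics/c3.png

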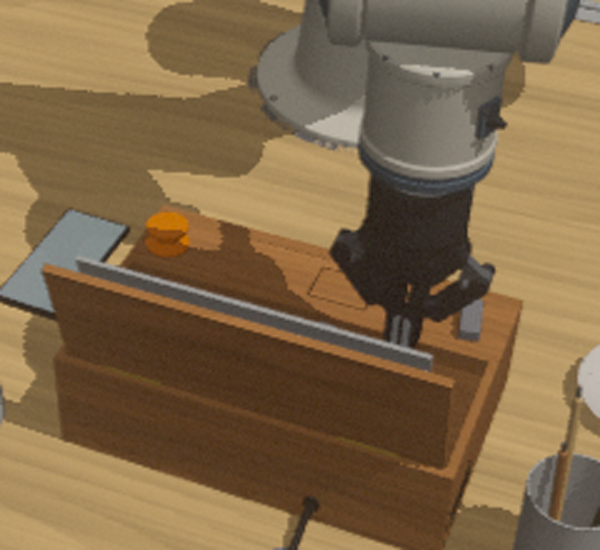

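The hand is above the rocker end, clear of the lid at the left and of the eraser. Next I'll descend.

>>> {"name": "apply_moves", "arguments": {"motion": [[0,0,0,0,0,0.15,1],[0,0,0,0,0,0.3,1],[0,0,0,0,0,0.45,1],[0,0,0,0,0,0.55,1],[0,0,0,0,0,0.64,1],[0,0,0,0,0,0.64,1],[0,0,0,0,0,0.64,1]]}}

```text
time_s: 8.13
position: [0.558, 0.1795, 0.0773]
eef_rot: [-0.0, 1.0, 0.0, 0.0]
ft_force: [-0.1, -0.1, 1.0]
gripper_width: -0.0002
grip_force: 0.0
```

>>> {"name": "apply_moves", "arguments": {"motion": [[0,0,0,0,0,0.02,1],[0,0,0,0,0,0.04,1],[0,0,0,0,0,0.05,1],[0,0,0,0,0,0.05,1]]}}

```text
time_s: 8.47
position: [0.5582, 0.1795, 0.0709]
eef_rot: [-0.0, 1.0, 0.0, 0.001]
ft_force: [0.6, 1.4, 2.6]
gripper_width: -0.0001
grip_force: 1.5
```

Contact at tip z ≈ 0.054, which is the raised end's height. I'll press on.

>>> {"name": "apply_moves", "arguments": {"motion": [[0,0,0,0,0,0.012,1],[0,0,0,0,0,0.024,1],[0,0,0,0,0,0.024,1]]}}

```text
time_s: 8.72
position: [0.5575, 0.1792, 0.0674]
eef_rot: [-0.0, 1.0, -0.0, -0.0]
ft_force: [0.5, 0.6, 0.0]
gripper_width: 0.0003
grip_force: 0.0
```

>>> {"name": "apply_moves", "arguments": {"motion": [[0,0,0,0,0,0.008,1],[0,0,0,0,0,0.016,1],[0,0,0,0,0,0.016,1]]}}

```text
time_s: 8.97
position: [0.5576, 0.1791, 0.066]
eef_rot: [-0.0, 1.0, -0.0, 0.0]
ft_force: [-3.5, -0.8, 12.1]
gripper_width: 0.0001
grip_force: 5.7
```

The force fell to zero at the snap, then rose as the rocker bottomed. I'll lift out and retreat.

>>> {"name": "apply_moves", "arguments": {"motion": [[0,0,0,0,0,-0.3,1],[0,0,0,0,0,-0.6,1],[0,0,0,0,0,-1,1],[0,0,0,0,0,-1,1],[0,0,0,0,0,-1,1],[0,0,0,0,0,-1,1]]}}

```text
time_s: 9.47
position: [0.5577, 0.1792, 0.1859]
eef_rot: [-0.0, 1.0, 0.0, 0.0]
ft_force: [-0.1, 0.2, 0.1]
gripper_width: -0.0002
grip_force: 0.0
```

>>> {"name": "apply_moves", "arguments": {"motion": [[0,0,0,0,0,-0.55,1],[0,0,0,0,0,-0.55,1],[0,0,0,1,0,-0.55,1],[0,0,0,1,0,-0.55,1],[0,0,0,1,0,-0.55,1],[0,0,0,1,0,-0.55,1],[0,0,0,1,0,-0.55,1]]}}

```text
time_s: 10.05
position: [0.4354, 0.179, 0.2507]
eef_rot: [-0.0, 1.0, -0.0, -0.001]
ft_force: [1.3, -0.4, -0.1]
gripper_width: 0.0001
grip_force: 0.0
```

>>> {"name": "apply_moves", "arguments": {"motion": [[0,0,0,0.3,0.5,0,1],[0,0,0,0.3,1,0,1],[0,0,0,0.3,1,0,1],[0,0,0,0.3,1,0,1],[0,0,0,0.3,1,0,1],[0,0,0,0.3,1,0,1],[0,0,0,0.3,1,0,1]]}}

```text
time_s: 10.63
position: [0.4021, 0.2983, 0.251]
eef_rot: [0.0, 1.0, -0.0, -0.0]
ft_force: [-0.7, -0.1, 0.6]
gripper_width: 0.0001
grip_force: 0.0
```

```bash
python3 - <<'E'
from h import *
cv2.imwrite("pics/top4.png",cams.camera("top")[:,:,::-1]); print(readout.sense()["position"])
a=[cv2.imread(f"pics/top{i}.png")[130:320,165:405] for i in (2,4)]
cv2.imwrite("pics/c4.png",np.hstack([cv2.resize(i,(400,317),interpolation=cv2.INTER_CUBIC) for i in a]))
E
```

```text
[0.40211724 0.29816834 0.25122712]
```

View pics/c4.png

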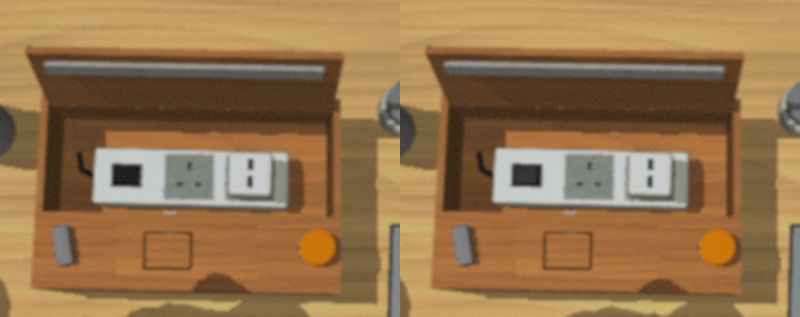

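The rocker at (526,175) now shades lighter than before, so it is tilted the other way. The lid still stands open, and the eraser and phone grip haven't moved. Handing in.

```bash
python3 -c "
from workcell import arm
print(arm.close_job())"
```

```text
the job is handed in; nothing more can be done
None
```

I pressed the catch plate, the lid sprang open, and I pressed the rocker until it snapped over to on. The last picture shows the lid open, the hand clear and the eraser and phone grip unmoved. I handed the job in at about 10.7 s, and no verdict was returned.

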